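# Pack specimen jars in the transport case and press every cap home

## Task

First take the yellow slide box and the green cover-glass box out of the transport case and lay them flat in the white tray. Then stand every specimen jar upright on the case floor and press its cap fully home, and only after that shut the case's lid and press its orange catch fully home. Do not shift the bottle, the beaker or the stack of dishes.

Things in the scene. Friction and masses are not known exactly. Their poses are not given: they have to be found in the camera images.
- case: Grey open-topped transport case fixed to the bench, 212 x 212 mm outside, 64 mm high, walls 6 mm, flat floor 6 mm thick (inside 200 x 200 mm, 58 mm deep, with a black floor). Origin: centre of its underside, on the bench. Its z is up; its lid is hinged along the rim on its own -y side.
- lid (a joint): Hinge of the case's blue lid (plate 212 x 212 x 8 mm), rad: 0 = shut flat on the rim, about 1.57 = upright, 1.85 = fully open. The hinge is stiff: the lid stays where it is left, and about 4 N at its free edge moves it. It can be pushed over from behind and then down with shut fingers.
- lid_hinge (a point): Middle of the lid's hinge line, on the case's -y rim at rim height (64 mm over the bench); the line runs along the case's x axis. Its axes turn with the lid: y from the hinge to the free edge, z out of the lid's outer face (up when shut); the lid plate lies between 0 and 8 mm along that z.
- lid_edge (a point): Middle of the lid's free edge, on its outer face, 212 mm from the hinge line.
- catch (a joint): Travel of the orange push catch on the lid, m: 0 = standing out, 0.006 = pushed fully home; it needs about 7 N along the lid's inward normal and stays where it is left.
- catch_top (a point): Centre of the outer face of the orange round catch (28 mm diameter) on the lid's outer face, 180 mm from the hinge line on the lid's middle line; stands 12 mm off the lid, 6 mm when home.
- slidebox_mid (a point): Centre of a closed yellow microscope-slide box, 84 mm (its x) x 42 mm (its y) x 34 mm high, about 150 g; it starts lying in the case, in the way.
- coverbox_mid (a point): Centre of a closed green cover-glass box with a white stripe, 50 mm (its x) x 40 mm (its y) x 28 mm high, about 90 g; it too starts lying in the case.
- tray: White open tray fixed on the bench to the left, 200 mm (its x) x 140 mm (its y), 30 mm high, walls 4 mm, floor 4 mm thick. Origin: centre of its underside, z up.
- jar0_mid (a point): Amber specimen jar with a red push-on cap: body 52 mm diameter, 42 mm high, about 150 g; 48 mm high in all with the cap home, 54 mm with the cap fully up. This point is on its axis, 24 mm above its underside (half-way up); z up. May be absent.
- cap0 (a joint): Travel of the red cap on jar 0, m: 0 = standing fully up, 0.006 = pushed fully home (the cap's lower edge is then 34 mm above the jar's underside). About 6 N moves it; it stays where it is left and cannot come off.
- cap0_top (a point): Centre of the top face of the red cap (48 mm diameter, 14 mm high) of jar 0.
- jar1_mid (a point): Amber specimen jar with a green push-on cap: body 52 mm diameter, 42 mm high, about 150 g; 48 mm high in all with the cap home, 54 mm with the cap fully up. This point is on its axis, 24 mm above its underside (half-way up); z up. May be absent.
- cap1 (a joint): Travel of the green cap on jar 1, m: 0 = standing fully up, 0.006 = pushed fully home (the cap's lower edge is then 34 mm above the jar's underside). About 6 N moves it; it stays where it is left and cannot come off.
- cap1_top (a point): Centre of the top face of the green cap (48 mm diameter, 14 mm high) of jar 1.
- jar2_mid (a point): Amber specimen jar with a yellow push-on cap: body 52 mm diameter, 42 mm high, about 150 g; 48 mm high in all with the cap home, 54 mm with the cap fully up. This point is on its axis, 24 mm above its underside (half-way up); z up. May be absent.
- cap2 (a joint): Travel of the yellow cap on jar 2, m: 0 = standing fully up, 0.006 = pushed fully home (the cap's lower edge is then 34 mm above the jar's underside). About 6 N moves it; it stays where it is left and cannot come off.
- cap2_top (a point): Centre of the top face of the yellow cap (48 mm diameter, 14 mm high) of jar 2.
- jar3_mid (a point): Amber specimen jar with a white push-on cap: body 52 mm diameter, 42 mm high, about 150 g; 48 mm high in all with the cap home, 54 mm with the cap fully up. This point is on its axis, 24 mm above its underside (half-way up); z up. May be absent.
- cap3 (a joint): Travel of the white cap on jar 3, m: 0 = standing fully up, 0.006 = pushed fully home (the cap's lower edge is then 34 mm above the jar's underside). About 6 N moves it; it stays where it is left and cannot come off.
- cap3_top (a point): Centre of the top face of the white cap (48 mm diameter, 14 mm high) of jar 3.
- reagent: Bystander: reagent bottle, 60 mm diameter, 130 mm high, on the bench beyond the jars. Origin at its underside.
- beaker: Bystander: white beaker, 64 mm diameter, 80 mm high. Origin at its underside.
- dishes: Bystander: stack of glass dishes, 90 mm diameter, 44 mm high. Origin at its underside.
Things that resemble listed ones, but are neither listed nor needed, are in the scene too. Of the things that look like the part that bears slidebox_mid, the middle-sized one is meant.

How it is judged:
By the outcome, as a careful person would: the job done as asked, in the order asked, and still so for the second after the job is handed in, with the robot touching nothing.
Of jar0, jar1, jar2, jar3 only 2 to 4 are there at a start; the rules pass over those that are not, and their reading is None.
At some moment in a run one of slidebox, coverbox, jar0, jar1, jar2, jar3 may be knocked a few centimetres aside while the robot is not near it.
It also fails if it takes over 210 s, if anything falls off the work surface, if the arm or the gripper's body presses on something with over 40 N, if the wrist force passes 120 N, or if a joint passes its speed limit or range.

## Robot

A 6-joint arm with a two-finger parallel gripper is mounted at the origin on the work surface. World frame = base frame: x ahead of the robot, y to its left, z up, the work surface at z = 0. Lengths are in m, angles in rad, forces in N, time in s.
With the tool pointing down it reaches from about 0.325 to 1 m from the base axis. Payload 5.1 kg.
Tool frame: the origin (TCP) lies midway between the tips of the shut fingers; the grasp point (between the pads) lies 19 mm behind it; z points along the fingers, y is the line along which they close (so a half turn about z gives the same grasp; the last joint's range is limited). The gripper opens to 85 mm and grips with 20 to 120 N. Pads are 22 mm wide; open, the fingers measure 114 mm over their backs; the gripper's body (76 mm by 85 mm) begins 54 mm behind the grasp point. The pads swing forward as they close: fully open they stand 13 mm farther back than shut.
Start: joints at [-1.238, 0.124, 1.65, -0, 1.367, -0.083], TCP at [0.263, -0.595, 0.231] pointing down, gripper open.
Joint ranges: [-2.61, 2.61], [-1.02, 2.33], [0.03, 2.71], [-1.35, 4.49], [0.32, 2.68], [-2.91, 2.91]. Speed limits (rad/s): [2.57, 2.57, 3.14, 3.14, 3.14, 3.14].

## Interface

Orientations are given as a unit quaternion [x, y, z, w].
In Python, from workcell import status, cams, ticket gives the robot as it stands.
- The arm moves only by the tool drive_tool, never from a script. Its argument "motion" is a list of rows, each a list of 5 numbers: the shift along the tool's x, y, z in mm, then the turn about the tool's z in rad, then the closure in counts, from 0 (fully open) to 255 (shut). A call has 1 to 5 rows; each row is the pose to reach, as a shift and turn from the pose commanded when the call began, along the tool's axes at that moment; what a row does not reach only later rows make up. A row lasts 1/10 s, in which the tool goes at most 50 mm and 8.59 degrees, less where a joint would pass 70% of its speed; a pose out of reach is approached as far as the arm can. A call with a gripper value outside its range is refused whole. The fingers move at their own pace and stop on an object; "grip_force" is the grip in N (left out, the last holds). Time passes only in rows, so rows that repeat a pose let the fingers close. It gives the time, the measured TCP pose, the force, the opening and the grip force at its end, in the units of the state.
- status.state(): the state, without advancing time (a new reading comes with each control period).
- cams.camera(name): name is "side" or "top" or "wrist"; returns the picture (420x560x3 uint8, blue, green, red); there is no depth.
- cams.camera_params(name): a dict with "mtx" (3x3 intrinsics, pixels), "k1" (the pictures are not rectified: a ray, as slopes to the right and down, at radius r is drawn at 1 + k1 r^2 times it, then the intrinsics apply), "extrinsics" (4x4, takes a point from camera to world coordinates). Camera axes: x right, y down, z forward; pixel columns grow to the right and rows downward; lengths in m; the calibration is good to about 2 mm. A picture is of the moment at which its call begins: read the wrist's pose just before it. camera_params takes no time and is no camera call; for the wrist camera it gives the pose at the moment of the call.
- ticket.finish_job(): hands the job in; it is judged then, once.
The state is a dict: "t": time; "joint_positions": joint angles; "joint_vel": joint speeds; "joint_torque": joint torques, N m; "tool_pos": TCP position; "orientation": TCP orientation; "ft_force": force on the tool from outside, world axes, zero at the start; "moment": the same for the moment, N m; "width": finger opening in m; "grip_force": force on a finger pad.
Only numpy, scipy, OpenCV 4.12 (cv2) and the standard library are available. Lean on these libraries where they do the work, as an engineer would, in place of code of your own. Each camera call takes 0.05 s, during which the arm holds its last target. There are 200 camera calls.

## Working session

There is one attempt and no reset: what is moved stays moved. The work goes in short steps, Python scripts to look and compute and a tool call to move; the robot and the scene stay as the last step left them, time stands still between calls to the robot, and variables do not carry over. Pictures are saved under pics/ and viewed, at most 14 in all, crops included, and the job is handed in when it is done.

Besides the shell and the picture viewer there is one more tool, called after "Emit:" by a JSON object that holds its "fn" and its "kwargs", one argument or row to a line. drive_tool: Moves the arm, as the interface text tells. Its arguments: {"type":"object","properties":{"motion":{"type":"array"},"grip_force":{"type":"number"}},"required":["motion"]}

```bash
mkdir -p pics; ls
python3 - <<'E'
from workcell import status,cams
import cv2,numpy as np
s=status.state();print(s['t'],s['tool_pos'],s['orientation'],s['width'])
for n in('side','top'):
    im=cams.camera(n);p=cams.camera_params(n);print(n,np.round(p['mtx'],1).tolist(),p['k1'],np.round(p['extrinsics'],3).tolist())
    cv2.imwrite(f'pics/{n}0.png',im)
E
```

```text
pics
0.0 [ 0.26228452 -0.59406267  0.23005178] [ 9.78469720e-01  2.06387828e-01 -1.55952378e-04 -1.02303158e-03] 0.08557030039752712
side [[475.8, 0.0, 272.8], [0.0, 475.8, 212.5], [0.0, 0.0, 1.0]] -0.03138471785899089 [[-0.983, -0.106, 0.152, 0.326], [-0.184, 0.633, -0.752, 1.007], [-0.016, -0.767, -0.641, 0.891], [0.0, 0.0, 0.0, 1.0]]
top [[444.8, 0.0, 281.7], [0.0, 444.8, 211.8], [0.0, 0.0, 1.0]] -0.10236591389009433 [[-0.105, -0.974, 0.2, 0.304], [-0.994, 0.103, -0.018, 0.066], [-0.003, -0.201, -0.98, 1.072], [0.0, 0.0, 0.0, 1.0]]
```

View pics/top0.png

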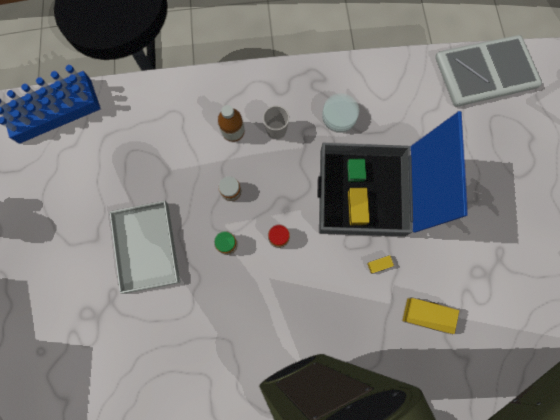

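View pics/side0.png

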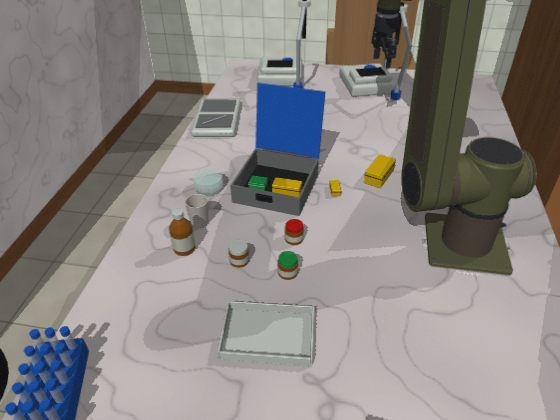

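Top view: case (361,190), lid open on the right. The yellow boxes are (359,206) in the case, (380,265) small on the bench and (433,316) large on the bench. The one in the case is middle-sized and lies in the case as described. Green box is at (357,170), the jars are red (279,236), green (226,242) and white (230,188), and the tray is at (145,248). Bottle (230,122), beaker (276,122) and dishes (341,112) must stay put.

```bash
cat > h.py <<'E'
import cv2,numpy as np
from workcell import status,cams
from scipy.spatial.transform import Rotation as R
def ray(p,uv):
    m=p['mtx'];d=np.array([(uv[0]-m[0,2])/m[0,0],(uv[1]-m[1,2])/m[1,1]]);x=d.copy()
    for _ in range(20): x=d/(1+p['k1']*(x@x))
    E=np.asarray(p['extrinsics']);return E[:3,3],E[:3,:3]@np.array([x[0],x[1],1])
def onz(p,uv,z):
    o,d=ray(p,uv);return o+d*(z-o[2])/d[2]
def grab(n):
    p={k:np.array(v) for k,v in cams.camera_params(n).items()};return cams.camera(n),p
def mask(im,col):
    h=cv2.cvtColor(im,cv2.COLOR_BGR2HSV)
    lo,hi=dict(yellow=((20,150,90),(32,255,255)),green=((50,120,40),(80,255,255)),red=((0,190,90),(6,255,255)),blue=((105,150,50),(125,255,255)),orange=((7,180,120),(18,255,255)))[col]
    return cv2.inRange(h,lo,hi)
def blobs(m,amin=60):
    cs,_=cv2.findContours(m,cv2.RETR_EXTERNAL,cv2.CHAIN_APPROX_NONE)
    return sorted([c for c in cs if cv2.contourArea(c)>amin],key=cv2.contourArea,reverse=True)
def rect(p,c,z):
    P=np.array([onz(p,q[0].astype(float),z)[:2] for q in c],np.float32)*1000
    r=cv2.minAreaRect(P);return r
def rel(xyz,yaw=None):
    "shift in tool axes (mm) from the present pose to world point"
    s=status.state();r=R.from_quat(s['orientation'])
    return np.round(r.inv().apply(np.array(xyz)-s['tool_pos'])*1000,1)
def tyaw():
    r=R.from_quat(status.state()['orientation']).as_matrix();return np.arctan2(r[1,1],r[0,1])
E
python3 - <<'E'
from h import *
im=cv2.imread('pics/top0.png');p={k:np.array(v) for k,v in cams.camera_params('top').items()}
for c,z in(('yellow',.04),('green',.034),('red',.054)):
    for b in blobs(mask(im,c)):
        r=rect(p,b,z);q=cv2.boxPoints(r);print(c,cv2.boundingRect(b),np.round(r[0]),np.round(r[1]),r[2])
print('white jar',onz(p,(230,184),.054))
for u in((328,145),(410,147),(323,233),(408,233),(412,228)): print('case rim',u,onz(p,u,.064).round(3))
for u in((110,208),(166,203),(122,291),(178,286)): print('tray',u,onz(p,u,.03).round(3))
print('dish',onz(p,(341,112),.044),'beak',onz(p,(276,115),.08),'bot',onz(p,(228,110),.13))
b=blobs(mask(im,'blue'))
for c in b[:3]: print('blue',cv2.boundingRect(c),cv2.approxPolyDP(c,6,True)[:,0].tolist())
print(tyaw())
cv2.imwrite('pics/crop0.png',cv2.resize(im[130:340,200:480],None,fx=2.8,fy=2.8,interpolation=cv2.INTER_CUBIC))
E
```

```text
yellow (403, 298, 56, 36) [ 239. -269.] [124.  57.] 68.74481201171875
yellow (348, 188, 21, 36) [ 512. -136.] [46. 85.] 85.3593978881836
yellow (368, 256, 25, 17) [ 368. -168.] [26. 55.] 11.808320999145508
green (347, 158, 20, 24) [ 602. -145.] [45. 58.] 85.28197479248047
green (215, 232, 20, 20) [461. 189.] [46. 43.] 39.71640396118164
red (269, 226, 20, 19) [459.  60.] [44. 42.] 83.96222686767578
white jar [0.59243367 0.16216965 0.054     ]
case rim (328, 145) [ 0.661 -0.08   0.064]
case rim (410, 147) [ 0.636 -0.277  0.064]
case rim (323, 233) [ 0.451 -0.042  0.064]
case rim (408, 233) [ 0.43  -0.237  0.064]
case rim (412, 228) [ 0.441 -0.249  0.064]
tray (110, 208) [0.571 0.462 0.03 ]
tray (166, 203) [0.569 0.323 0.03 ]
tray (122, 291) [0.368 0.44  0.03 ]
tray (178, 286) [0.367 0.306 0.03 ]
dish [ 0.75144077 -0.12640414  0.044     ] beak [0.74415161 0.03651705 0.08      ] bot [0.746266   0.14587222 0.13      ]
blue (411, 112, 56, 120) [[460, 112], [411, 147], [413, 231], [466, 214]]
blue (7, 72, 93, 71) [[86, 75], [78, 73], [85, 101], [75, 76], [64, 79], [71, 107], [61, 100], [60, 82], [50, 85], [56, 113], [46, 106], [46, 90], [36, 91], [43, 119], [32, 113], [32, 97], [22, 97], [28, 125], [17, 119], [16, 101], [8, 103], [16, 126], [10, 137], [20, 142], [98, 109]]
-1.1549640311062894
```

View pics/crop0.png

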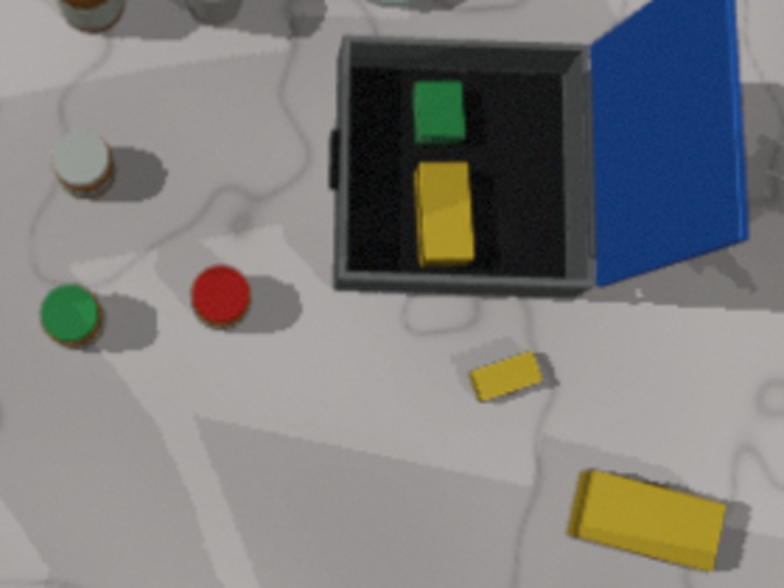

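The crop confirms it: the yellow box in the case measures about 85x46 mm, the others 55x26 and 124x57. I'll move round in front of the case and over that box.

Emit:
{"fn": "drive_tool", "kwargs": {
  "motion": [
    [25,-41,0,0,0],
    [51,-81,0,0,0],
    [76,-122,0,0,0],
    [102,-162,0,0,0],
    [127,-203,0,0,0]
  ]
}}

```text
t: 0.6
tool_pos: [0.2965, -0.3556, 0.2306]
orientation: [0.979, 0.206, -0.0, -0.001]
ft_force: [0.7, -0.4, 0.9]
width: 0.0855
grip_force: 0.0
```

Emit:
{"fn": "drive_tool", "kwargs": {
  "motion": [
    [25,-41,0,0.1,0],
    [51,-81,0,0.2,0],
    [76,-122,0,0.3,0],
    [102,-162,0,0.4,0],
    [127,-203,0,0.496,0]
  ]
}}

```text
t: 1.1
tool_pos: [0.3305, -0.1188, 0.231]
orientation: [0.999, -0.043, 0.0, -0.0]
ft_force: [0.9, -1.0, 1.0]
width: 0.0856
grip_force: 0.0
```

Emit:
{"fn": "drive_tool", "kwargs": {
  "motion": [
    [0,0,0,0,0],
    [45,0,0,0,0],
    [90,0,0,0,0],
    [135,0,0,0,0],
    [175,0,0,0,0]
  ]
}}

```text
t: 1.6
tool_pos: [0.507, -0.1351, 0.2306]
orientation: [0.999, -0.04, -0.0, 0.0]
ft_force: [-0.2, -0.9, 0.2]
width: 0.0855
grip_force: 0.0
```

Run:
```python
from h import *
s=status.state();print(s['t'],s['tool_pos'],tyaw(),s['ft_force'])
im,p=grab('wrist');cv2.imwrite('pics/w1.png',im);print(p['extrinsics'].round(3).tolist(),p['mtx'].round(0).tolist())
for c,z in(('yellow',.04),('green',.034)):
    for b in blobs(mask(im,c),300):
        r=rect(p,b,z);print(c,cv2.boundingRect(b),np.round(r[0]),np.round(r[1]),r[2],rel([r[0][0]/1000,r[0][1]/1000,.014]))
```

```text
1.6 [ 0.50704072 -0.13512718  0.23064462] -1.650599969292887 [-0.19372059 -0.85299967  0.18583627]
[[-0.079, -0.958, -0.276, 0.578], [-0.997, 0.076, 0.022, -0.141], [-0.0, 0.277, -0.961, 0.373], [0.0, 0.0, 0.0, 1.0]] [[363.0, 0.0, 284.0], [0.0, 363.0, 208.0], [0.0, 0.0, 1.0]]
yellow (265, 129, 47, 91) [ 514. -140.] [43. 85.] 85.50135803222656 [  2.6   4.1 215.2]
yellow (304, 276, 53, 39) [ 386. -173.] [33. 50.] 11.852384567260742 [-122.2   47.4  215.1]
yellow (362, 352, 44, 42) [ 285. -226.] [33. 54.] 59.83928680419922 [-218.1  107.6  215. ]
green (267, 42, 47, 59) [ 605. -149.] [41. 49.] 85.54051971435547 [ 94.6   5.7 215.3]
```

View pics/w1.png

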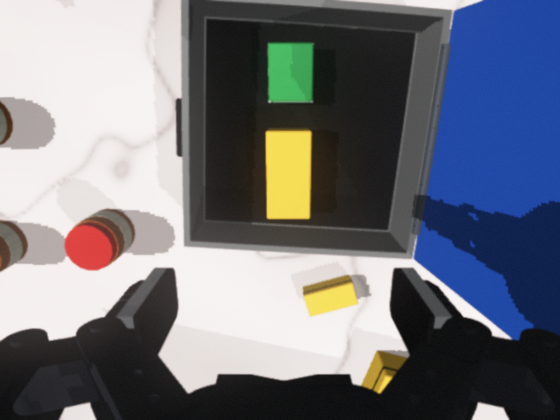

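Wrist view: yellow box at (288,173), green box at (290,72), clear of the case walls. Descending to grip it.

Emit:
{"fn": "drive_tool", "kwargs": {
  "motion": [
    [3,4,50,0,0],
    [3,4,100,0,0],
    [3,4,150,0,0],
    [3,4,190,0,0],
    [3,4,214,0,0]
  ]
}}

```text
t: 2.15
tool_pos: [0.5049, -0.1385, 0.0127]
orientation: [0.999, -0.04, -0.003, -0.001]
ft_force: [-0.4, -0.3, 0.0]
width: 0.0853
grip_force: 0.0
```

Emit:
{"fn": "drive_tool", "kwargs": {
  "motion": [
    [0,0,0,0,0],
    [0,0,0,0,255],
    [0,0,0,0,255],
    [0,0,0,0,255],
    [0,0,0,0,255]
  ],
  "grip_force": 40
}}

```text
t: 2.65
tool_pos: [0.5098, -0.1397, 0.0198]
orientation: [0.999, -0.04, 0.002, 0.001]
ft_force: [0.6, -0.7, 4.3]
width: 0.0412
grip_force: 43.0
```

Emit:
{"fn": "drive_tool", "kwargs": {
  "motion": [
    [0,0,0,0,255],
    [0,0,0,0,255],
    [0,0,0,0,255],
    [0,0,0,0,255],
    [0,0,0,0,255]
  ]
}}

```text
t: 3.15
tool_pos: [0.5098, -0.1397, 0.0197]
orientation: [0.999, -0.04, 0.002, 0.001]
ft_force: [-0.6, -0.0, 7.1]
width: 0.041
grip_force: 43.1
```

Run:
```python
from h import *
p=dict(mtx=np.array(cams.camera_params('wrist')['mtx']),k1=cams.camera_params('wrist')['k1'],extrinsics=np.array([[-0.079, -0.958, -0.276, 0.578], [-0.997, 0.076, 0.022, -0.141], [-0.0, 0.277, -0.961, 0.373], [0,0,0,1]]))
for u in((453,10),(183,243),(413,258)): print('rim',onz(p,u,.064).round(4))
for u in((205,18),(417,33),(206,220),(389,230)): print('floor in',onz(p,u,.006).round(4))
```

```text
rim [ 0.64   -0.2792  0.064 ]
rim [ 0.4636 -0.0396  0.064 ]
rim [ 0.4318 -0.2501  0.064 ]
floor in [ 0.6615 -0.0745  0.006 ]
floor in [ 0.6336 -0.2712  0.006 ]
floor in [ 0.4662 -0.0493  0.006 ]
floor in [ 0.4394 -0.2438  0.006 ]
```

Gripped at 41 mm. Lifting and carrying it to the tray.

Emit:
{"fn": "drive_tool", "kwargs": {
  "motion": [
    [0,0,-30,0,255],
    [0,0,-75,0,255],
    [0,0,-120,0,255],
    [0,0,-140,0,255],
    [0,0,-140,0,255]
  ]
}}

```text
t: 3.65
tool_pos: [0.5104, -0.1397, 0.1621]
orientation: [0.999, -0.04, 0.004, 0.001]
ft_force: [-0.5, -0.2, -1.4]
width: 0.0411
grip_force: 42.3
```

Emit:
{"fn": "drive_tool", "kwargs": {
  "motion": [
    [-11,-45,0,0,255],
    [-22,-90,0,0,255],
    [-34,-135,0,0,255],
    [-45,-180,0,0,255],
    [-56,-225,0,0,255]
  ]
}}

```text
t: 4.15
tool_pos: [0.4681, 0.0914, 0.1548]
orientation: [0.999, -0.04, -0.002, 0.0]
ft_force: [0.9, -0.4, -1.4]
width: 0.041
grip_force: 42.2
```

Emit:
{"fn": "drive_tool", "kwargs": {
  "motion": [
    [-11,-45,0,0,255],
    [-22,-90,0,0,255],
    [-34,-135,0,0,255],
    [-45,-180,0,0,255],
    [-56,-225,0,0,255]
  ]
}}

```text
t: 4.65
tool_pos: [0.4303, 0.3198, 0.1546]
orientation: [0.999, -0.04, -0.002, 0.001]
ft_force: [1.2, -0.7, -0.9]
width: 0.0411
grip_force: 42.2
```

Emit:
{"fn": "drive_tool", "kwargs": {
  "motion": [
    [-7,-30,0,-0.05,255],
    [-15,-60,0,-0.1,255],
    [-15,-60,0,-0.176,255],
    [-15,-60,0,-0.176,255],
    [-15,-60,0,-0.176,255]
  ]
}}

```text
t: 5.15
tool_pos: [0.4213, 0.3789, 0.1553]
orientation: [0.999, 0.047, -0.001, 0.001]
ft_force: [0.0, -0.4, -1.5]
width: 0.0412
grip_force: 42.3
```

Run:
```python
from h import *
s=status.state();print(s['t'],s['tool_pos'],tyaw()+np.pi/2,s['ft_force'],s['width'])
im,p=grab('wrist');cv2.imwrite('pics/w2.png',im);np.save('w2.npy',p['extrinsics'])
print(rel([.424,.378,.018]))
```

```text
5.15 [0.42132277 0.37885258 0.15527589] 0.0942462915294704 [ 0.00745083 -0.36904483 -1.53837453] 0.041241563518973894
[  2.5   0.8 137.8]
```

View pics/w2.png

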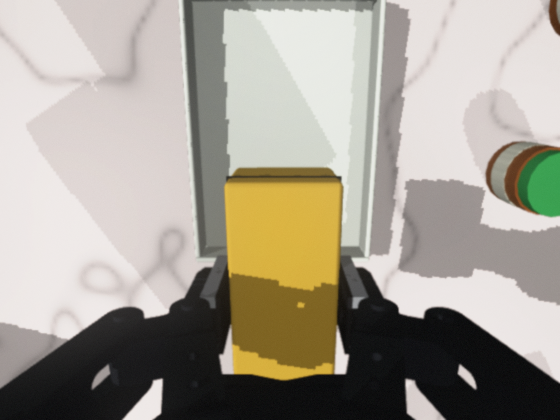

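Wrist view: box firmly held, tray ahead, with its near rim corners at about (197,257) and (369,257).

Run:
```python
from h import *
p={k:np.array(v) for k,v in cams.camera_params('wrist').items()}
for u in((181,3),(384,3),(197,257),(369,257)): print(onz(p,u,.03).round(3))
```

```text
[0.552 0.46  0.03 ]
[0.565 0.324 0.03 ]
[0.368 0.443 0.03 ]
[0.381 0.306 0.03 ]
```

Emit:
{"fn": "drive_tool", "kwargs": {
  "motion": [
    [7,0,40,0,255],
    [7,0,80,0,255],
    [7,0,115,0,255],
    [7,0,136,0,255],
    [7,0,136,0,255]
  ]
}}

```text
t: 5.7
tool_pos: [0.4282, 0.3785, 0.0187]
orientation: [0.999, 0.047, -0.002, 0.001]
ft_force: [0.4, -0.1, -1.6]
width: 0.0412
grip_force: 44.4
```

Emit:
{"fn": "drive_tool", "kwargs": {
  "motion": [
    [0,0,0,0,255],
    [0,0,0,0,80],
    [0,0,0,0,80],
    [0,0,0,0,80],
    [0,0,0,0,80]
  ]
}}

```text
t: 6.2
tool_pos: [0.4296, 0.3806, 0.022]
orientation: [0.999, 0.048, 0.001, -0.0]
ft_force: [0.3, -0.4, 0.3]
width: 0.0585
grip_force: 0.0
```

Emit:
{"fn": "drive_tool", "kwargs": {
  "motion": [
    [0,0,-30,0,80],
    [0,0,-75,0,80],
    [0,0,-125,0,40],
    [0,0,-165,0,0],
    [0,0,-165,0,0]
  ]
}}

```text
t: 6.7
tool_pos: [0.4326, 0.383, 0.1951]
orientation: [0.999, 0.048, 0.006, -0.004]
ft_force: [0.6, 0.4, 1.0]
width: 0.0852
grip_force: 0.0
```

Run:
```python
from h import *
s=status.state();print(s['t'],s['tool_pos'],tyaw()+np.pi/2,s['width'])
im,p=grab('wrist');cv2.imwrite('pics/w3.png',im)
for b in blobs(mask(im,'yellow'),300):
    r=rect(p,b,.038);print(cv2.boundingRect(b),np.round(r[0]),np.round(r[1]),r[2])
im,p=grab('top')
for c,z in(('yellow',.038),('green',.034),('red',.054)):
    for b in blobs(mask(im,c),60):
        r=rect(p,b,z);print(c,cv2.boundingRect(b),np.round(r[0]),np.round(r[1]),r[2])
print(rel([.604,-.148,.16]))
```

```text
6.7 [0.43262444 0.38297402 0.19511873] 0.09598623773352633 0.08523962269931998
(265, 143, 49, 96) [434. 380.] [83. 40.] 5.16340446472168
yellow (404, 298, 55, 36) [ 238. -269.] [124.  58.] 68.66065216064453
yellow (135, 243, 21, 37) [432. 381.] [83. 42.] 5.0779008865356445
yellow (368, 256, 25, 17) [ 368. -169.] [25. 55.] 13.33432388305664
green (347, 158, 20, 24) [ 602. -145.] [45. 59.] 86.19139862060547
green (215, 232, 20, 20) [461. 189.] [46. 43.] 39.71640396118164
red (269, 226, 20, 19) [459.  60.] [44. 42.] 83.96222686767578
[122.7 543.2  27.5]
```

Slide box lies flat in the tray at (0.433, 0.380). Next the green box: go back over the case.

Emit:
{"fn": "drive_tool", "kwargs": {
  "motion": [
    [10,45,0,0,0],
    [20,90,0,0,0],
    [31,136,0,0,0],
    [41,181,0,0,0],
    [51,226,0,0,0]
  ]
}}

```text
t: 7.3
tool_pos: [0.5005, 0.1583, 0.1837]
orientation: [0.999, 0.048, -0.002, 0.0]
ft_force: [1.1, 0.2, 0.4]
width: 0.0852
grip_force: 0.0
```

Emit:
{"fn": "drive_tool", "kwargs": {
  "motion": [
    [10,45,0,0,0],
    [20,90,0,0,0],
    [31,136,0,0,0],
    [41,181,0,0,0],
    [51,226,0,0,0]
  ]
}}

```text
t: 7.8
tool_pos: [0.5729, -0.0615, 0.1836]
orientation: [0.999, 0.048, -0.002, -0.001]
ft_force: [1.1, 0.8, -0.1]
width: 0.0854
grip_force: 0.0
```

Emit:
{"fn": "drive_tool", "kwargs": {
  "motion": [
    [10,45,0,0.08,0],
    [20,90,0,0.16,0],
    [20,90,0,0.176,0],
    [20,90,0,0.176,0],
    [20,90,0,0.176,0]
  ]
}}

```text
t: 8.3
tool_pos: [0.6015, -0.1465, 0.1844]
orientation: [0.999, -0.04, -0.002, -0.001]
ft_force: [-0.3, 0.7, 0.2]
width: 0.0854
grip_force: 0.0
```

Run:
```python
from h import *
s=status.state();print(s['t'],s['tool_pos'],tyaw()+np.pi/2,s['width'])
im,p=grab('wrist');cv2.imwrite('pics/w4.png',im)
for b in blobs(mask(im,'green'),300):
    r=rect(p,b,.034);print(cv2.boundingRect(b),np.round(r[0]),np.round(r[1]),r[2],rel([r[0][0]/1000,r[0][1]/1000,.011]))
```

```text
8.3 [ 0.60149196 -0.14651535  0.18442338] -0.07917435791578509 0.0853711534185941
(262, 158, 50, 60) [ 605. -149.] [41. 50.] 85.53938293457031 [  3.9   2.6 174. ]
```

Emit:
{"fn": "drive_tool", "kwargs": {
  "motion": [
    [4,3,50,0,0],
    [4,3,100,0,0],
    [4,3,145,0,0],
    [4,3,172,0,0],
    [4,3,172,0,0]
  ]
}}

```text
t: 8.85
tool_pos: [0.6017, -0.1479, 0.0087]
orientation: [0.999, -0.039, -0.005, -0.002]
ft_force: [-0.3, 0.2, -0.3]
width: 0.0854
grip_force: 0.0
```

Emit:
{"fn": "drive_tool", "kwargs": {
  "motion": [
    [0,0,0,0,255],
    [0,0,0,0,255],
    [0,0,0,0,255],
    [0,0,0,0,255],
    [0,0,0,0,255]
  ],
  "grip_force": 40
}}

```text
t: 9.35
tool_pos: [0.6083, -0.1513, 0.0173]
orientation: [0.999, -0.04, 0.002, 0.001]
ft_force: [-0.7, 1.5, 6.5]
width: 0.0394
grip_force: 42.9
```

Emit:
{"fn": "drive_tool", "kwargs": {
  "motion": [
    [0,0,0,0,255],
    [0,0,-40,0,255],
    [0,0,-85,0,255],
    [0,0,-130,0,255],
    [0,0,-130,0,255]
  ]
}}

```text
t: 9.85
tool_pos: [0.611, -0.1525, 0.154]
orientation: [0.999, -0.04, 0.008, 0.002]
ft_force: [1.1, 0.0, -0.3]
width: 0.0388
grip_force: 42.1
```

Emit:
{"fn": "drive_tool", "kwargs": {
  "motion": [
    [-10,-44,0,0,255],
    [-20,-88,0,0,255],
    [-31,-133,0,0,255],
    [-41,-177,0,0,255],
    [-51,-221,0,0,255]
  ]
}}

```text
t: 10.35
tool_pos: [0.5722, 0.0751, 0.1439]
orientation: [0.999, -0.04, -0.0, 0.0]
ft_force: [0.6, 0.6, -1.9]
width: 0.039
grip_force: 42.0
```

Emit:
{"fn": "drive_tool", "kwargs": {
  "motion": [
    [-10,-44,0,0,255],
    [-20,-88,0,0,255],
    [-31,-133,0,0,255],
    [-41,-177,0,0,255],
    [-51,-221,0,0,255]
  ]
}}

```text
t: 10.85
tool_pos: [0.5391, 0.2995, 0.144]
orientation: [0.999, -0.04, -0.0, 0.0]
ft_force: [0.7, -0.6, -1.2]
width: 0.0391
grip_force: 42.0
```

Emit:
{"fn": "drive_tool", "kwargs": {
  "motion": [
    [-10,-44,0,-0.08,255],
    [-21,-89,0,-0.16,255],
    [-21,-89,0,-0.176,255],
    [-21,-89,0,-0.176,255],
    [-21,-89,0,-0.176,255]
  ]
}}

```text
t: 11.35
tool_pos: [0.5261, 0.3874, 0.1437]
orientation: [0.999, 0.047, -0.0, 0.0]
ft_force: [-0.6, 0.1, -1.0]
width: 0.0388
grip_force: 42.0
```

Run:
```python
from h import *
s=status.state();print(s['t'],s['tool_pos'],tyaw()+np.pi/2,s['width'],rel([.528,.388,.016]))
```

```text
11.35 [0.52607646 0.38738212 0.1437285 ] 0.09472251543267851 0.038809095837910985 [  2.1  -0.5 127.7]
```

Emit:
{"fn": "drive_tool", "kwargs": {
  "motion": [
    [2,0,40,0,255],
    [2,0,80,0,255],
    [2,0,110,0,255],
    [2,0,127,0,255],
    [2,0,127,0,255]
  ]
}}

```text
t: 11.85
tool_pos: [0.5283, 0.3868, 0.0162]
orientation: [0.999, 0.047, -0.001, 0.001]
ft_force: [-0.3, 0.2, -0.8]
width: 0.039
grip_force: 44.2
```

Emit:
{"fn": "drive_tool", "kwargs": {
  "motion": [
    [0,0,0,0,255],
    [0,0,0,0,80],
    [0,0,0,0,80],
    [0,0,0,0,80],
    [0,0,0,0,80]
  ]
}}

```text
t: 12.35
tool_pos: [0.5284, 0.3887, 0.0178]
orientation: [0.999, 0.048, 0.0, -0.0]
ft_force: [0.2, 0.1, -1.2]
width: 0.0584
grip_force: 0.0
```

Emit:
{"fn": "drive_tool", "kwargs": {
  "motion": [
    [0,0,-30,0,80],
    [0,0,-75,0,80],
    [0,0,-125,0,40],
    [0,0,-165,0,0],
    [0,0,-165,0,0]
  ]
}}

```text
t: 12.85
tool_pos: [0.5318, 0.391, 0.1918]
orientation: [0.999, 0.048, 0.007, -0.004]
ft_force: [0.8, 0.0, 0.5]
width: 0.0855
grip_force: 0.0
```

Emit:
{"fn": "drive_tool", "kwargs": {
  "motion": [
    [-17,38,0,0.05,0],
    [-34,77,0,0.1,0],
    [-51,115,0,0.15,0],
    [-68,154,0,0.2,0],
    [-86,192,0,0.229,0]
  ]
}}

```text
t: 13.35
tool_pos: [0.4599, 0.1877, 0.1815]
orientation: [0.998, -0.067, -0.0, 0.0]
ft_force: [1.1, -0.4, -0.1]
width: 0.0854
grip_force: 0.0
```

Emit:
{"fn": "drive_tool", "kwargs": {
  "motion": [
    [0,0,0,0,0]
  ]
}}

```text
t: 13.45
tool_pos: [0.459, 0.1859, 0.181]
orientation: [0.998, -0.068, -0.001, 0.001]
ft_force: [-0.4, 0.6, 0.4]
width: 0.0852
grip_force: 0.0
```

```bash
cat >> h.py <<'E'
def caps(cols=('green','red'),z=.054):
    im,p=grab('wrist')
    for c in cols:
        for b in blobs(mask(im,c),300):
            (u,v),rad=cv2.minEnclosingCircle(np.array([onz(p,q[0].astype(float),z)[:2]*1000 for q in b],np.float32));print(c,cv2.boundingRect(b),np.round([u,v,rad]),'go to z=.014:',rel([u/1000,v/1000,.014]))
    return im,p
E
python3 - <<'E'
from h import *
s=status.state();print(s['t'],s['tool_pos'],tyaw()+np.pi/2,s['width'])
im,p=caps();cv2.imwrite('pics/w5.png',im)
im,p=grab('top')
for c,z in(('yellow',.038),('green',.032),('red',.054)):
    for b in blobs(mask(im,c),60):
        r=rect(p,b,z);print(c,cv2.boundingRect(b),np.round(r[0]),np.round(r[1]),r[2])
E
```

```text
13.45 [0.45899905 0.18594676 0.18102595] -0.1370639420602504 0.0852120309087849
green (0, 114, 63, 67) [525. 369.  28.] go to z=.014: [  40.1 -188.3  167.5]
green (255, 172, 60, 57) [458. 185.  23.] go to z=.014: [ -1.2   2.7 167.6]
green (48, 114, 25, 43) [531. 344.  17.] go to z=.014: [  49.3 -164.3  167.5]
red (418, 145, 59, 49) [462.  60.  23.] go to z=.014: [ 19.  126.  167.6]
yellow (407, 298, 52, 36) [ 237. -273.] [115.  57.] 68.15445709228516
yellow (134, 243, 22, 37) [432. 380.] [83. 41.] 5.514124870300293
yellow (368, 256, 25, 17) [ 368. -168.] [25. 55.] 11.808404922485352
green (132, 214, 14, 21) [522. 393.] [51. 27.] 7.175588607788086
green (215, 233, 14, 13) [467. 195.] [31. 29.] 85.29310607910156
red (269, 226, 20, 19) [459.  60.] [44. 42.] 83.96056365966797
```

View pics/w5.png

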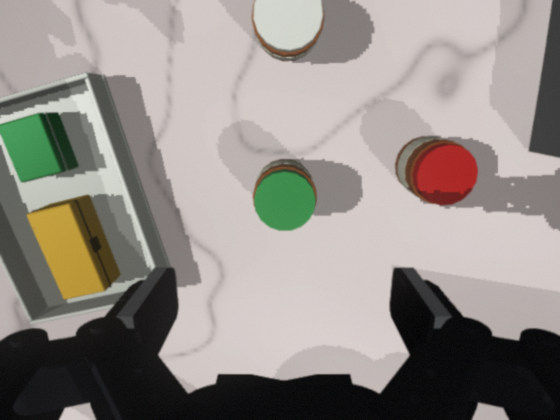

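Wrist view: both boxes lie in the tray. The jars stand upright at green (285,199), red (441,173) and white (288,20). Picking the green jar.

Emit:
{"fn": "drive_tool", "kwargs": {
  "motion": [
    [-1,3,45,0,0],
    [-1,3,90,0,0],
    [-1,3,135,0,0],
    [-1,3,168,0,0],
    [-1,3,168,0,0]
  ]
}}

```text
t: 14.05
tool_pos: [0.4551, 0.186, 0.0088]
orientation: [0.998, -0.066, -0.005, 0.002]
ft_force: [-0.9, -0.2, 0.7]
width: 0.0855
grip_force: 0.0
```

Emit:
{"fn": "drive_tool", "kwargs": {
  "motion": [
    [0,0,0,0,0],
    [0,0,0,0,255],
    [0,0,0,0,255],
    [0,0,0,0,255],
    [0,0,0,0,255]
  ],
  "grip_force": 35
}}

```text
t: 14.55
tool_pos: [0.4615, 0.187, 0.0168]
orientation: [0.998, -0.067, 0.002, -0.001]
ft_force: [-1.4, 0.1, 7.9]
width: 0.0507
grip_force: 36.8
```

Emit:
{"fn": "drive_tool", "kwargs": {
  "motion": [
    [0,0,0,0,255],
    [0,0,-40,0,255],
    [0,0,-85,0,255],
    [0,0,-130,0,255],
    [0,0,-130,0,255]
  ]
}}

```text
t: 15.05
tool_pos: [0.4642, 0.1877, 0.1528]
orientation: [0.998, -0.067, 0.007, -0.003]
ft_force: [0.3, 0.6, -0.3]
width: 0.0507
grip_force: 37.7
```

Run:
```python
from h import *
s=status.state();print(s['t'],s['tool_pos'],tyaw()+np.pi/2,s['width'],rel([.6125,-.1673,.14]))
```

```text
15.05 [0.46422246 0.18766113 0.15281782] -0.13320842054118476 0.050664187154562536 [193.9 332.2  13.5]
```

Emit:
{"fn": "drive_tool", "kwargs": {
  "motion": [
    [24,41,0,0,255],
    [49,83,0,0,255],
    [74,125,0,0,255],
    [98,166,0,0,255],
    [123,208,0,0,255]
  ]
}}

```text
t: 15.55
tool_pos: [0.5536, -0.0379, 0.1435]
orientation: [0.998, -0.067, -0.0, -0.0]
ft_force: [1.0, 1.2, -1.1]
width: 0.0509
grip_force: 37.6
```

Emit:
{"fn": "drive_tool", "kwargs": {
  "motion": [
    [24,41,0,0,255],
    [49,83,0,0,255],
    [74,124,0,0,255],
    [74,124,0,0,255],
    [74,124,0,0,255]
  ]
}}

```text
t: 16.05
tool_pos: [0.6102, -0.1698, 0.143]
orientation: [0.998, -0.068, -0.001, -0.0]
ft_force: [-1.1, 0.5, -2.5]
width: 0.0504
grip_force: 37.7
```

Run:
```python
from h import *
s=status.state();print(s['t'],s['tool_pos'],tyaw()+np.pi/2,s['width'],rel([.6125,-.1673,.0235]))
im,p=grab('wrist');cv2.imwrite('pics/w6.png',im)
```

```text
16.05 [ 0.610151   -0.16982789  0.14300236] -0.13536533862629363 0.050427782871024215 [  2.2  -2.7 119.5]
```

View pics/w6.png

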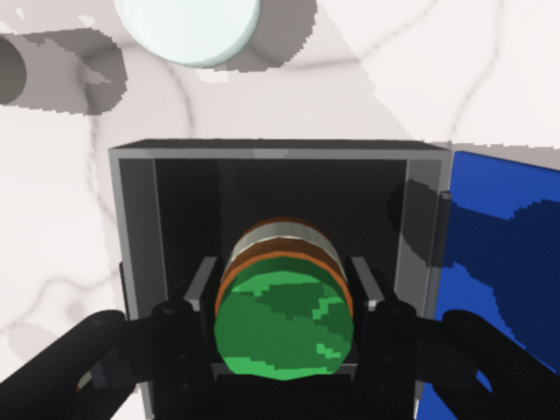

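Green jar held over the case and aligned with its walls; the far rim is at v=150. Lowering it.

Emit:
{"fn": "drive_tool", "kwargs": {
  "motion": [
    [2,-3,40,0,255],
    [2,-3,80,0,255],
    [2,-3,105,0,255],
    [2,-3,119,0,255],
    [2,-3,119,0,255]
  ]
}}

```text
t: 16.6
tool_pos: [0.6122, -0.1646, 0.0242]
orientation: [0.998, -0.066, -0.001, -0.0]
ft_force: [-0.6, -0.1, -1.1]
width: 0.0508
grip_force: 39.4
```

Emit:
{"fn": "drive_tool", "kwargs": {
  "motion": [
    [0,0,0,0,255],
    [0,0,0,0,55],
    [0,0,0,0,55],
    [0,0,0,0,55],
    [0,0,0,0,55]
  ]
}}

```text
t: 17.1
tool_pos: [0.6134, -0.1663, 0.0259]
orientation: [0.998, -0.067, 0.001, 0.0]
ft_force: [-0.6, -0.2, 0.8]
width: 0.0671
grip_force: 0.0
```

Emit:
{"fn": "drive_tool", "kwargs": {
  "motion": [
    [0,0,-25,0,55],
    [0,0,-65,0,55],
    [0,0,-110,0,55],
    [0,0,-155,0,0],
    [0,0,-155,0,0]
  ]
}}

```text
t: 17.6
tool_pos: [0.6174, -0.1678, 0.19]
orientation: [0.998, -0.067, 0.007, 0.002]
ft_force: [-0.1, -0.3, 0.7]
width: 0.0854
grip_force: 0.0
```

Run:
```python
from h import *
s=status.state();print(s['t'],s['tool_pos'],tyaw()+np.pi/2,s['width'],rel([.459,.060,.18]))
im,p=caps(('green',),.06);cv2.imwrite('pics/w7.png',im)
im,p=grab('top');cv2.imwrite('pics/t7.png',im)
for b in blobs(mask(im,'red')): print(rect(p,b,.054))
```

```text
17.6 [ 0.61743799 -0.16779686  0.19002198] -0.13333088023237538 0.0854081500262719 [-187.4 -204.7    6.5]
green (251, 181, 61, 60) [ 610. -165.   24.] go to z=.014: [ -8.   -1.4 172. ]
((458.81866455078125, 59.2109489440918), (41.69186782836914, 42.07431411743164), 83.97189331054688)
```

Emit:
{"fn": "drive_tool", "kwargs": {
  "motion": [
    [-30,-34,0,0,0],
    [-61,-68,0,0,0],
    [-91,-102,0,0,0],
    [-122,-136,0,0,0],
    [-152,-170,0,0,0]
  ]
}}

```text
t: 18.2
tool_pos: [0.4824, 0.0237, 0.1778]
orientation: [0.998, -0.067, -0.002, -0.0]
ft_force: [0.1, 0.3, 0.0]
width: 0.0854
grip_force: 0.0
```

Emit:
{"fn": "drive_tool", "kwargs": {
  "motion": [
    [-31,-35,0,0,0],
    [-31,-35,0,0,0],
    [-31,-35,0,0,0]
  ]
}}

```text
t: 18.5
tool_pos: [0.4577, 0.0619, 0.1786]
orientation: [0.998, -0.066, -0.001, 0.0]
ft_force: [-0.5, -0.3, -0.2]
width: 0.0849
grip_force: 0.0
```

Run:
```python
from h import *
s=status.state();print(s['t'],s['tool_pos'],tyaw()+np.pi/2,s['width'])
caps()
```

```text
18.5 [0.45769296 0.06186558 0.17861191] -0.131163772764596 0.08490481374407775
```

Run:
```python
from h import *
im,p=grab('wrist');cv2.imwrite('pics/w8.png',im)
im,p=grab('top')
for b in blobs(mask(im,'red'),20): print(cv2.boundingRect(b),rect(p,b,.054))
```

```text
(269, 231, 20, 14) ((451.5652770996094, 60.28038024902344), (29.118986129760742, 44.465091705322266), 1.6514716148376465)
```

View pics/w8.png

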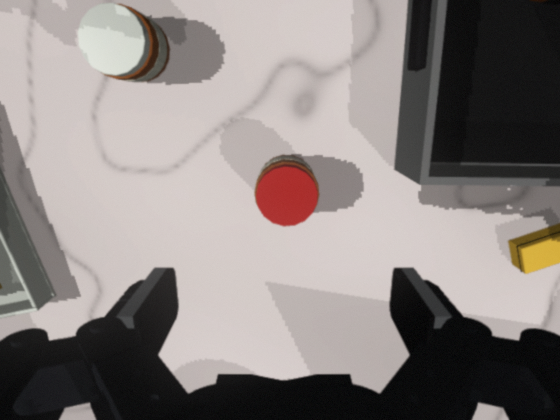

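Red jar upright at (287,194), white at (113,40). My red mask was too narrow, so nothing was knocked; I'll widen it.

```bash
sed -i 's/red=((0,190,90),(6,255,255))/red=((0,150,70),(9,255,255))/' h.py
python3 - <<'E'
from h import *
im=cv2.imread('pics/w8.png');print(cv2.cvtColor(im,cv2.COLOR_BGR2HSV)[194,287])
p={k:np.array(v) for k,v in cams.camera_params('wrist').items()}
u=onz(p,(287,194),.054);print(u,rel([u[0],u[1],.013]))
E
```

```text
[  1 188 171]
[0.46384623 0.05721699 0.054     ] [  5.3   2.5 166.6]
```

Emit:
{"fn": "drive_tool", "kwargs": {
  "motion": [
    [4,3,45,0,0],
    [4,3,90,0,0],
    [4,3,135,0,0],
    [4,3,166,0,0],
    [4,3,166,0,0]
  ]
}}

```text
t: 19.15
tool_pos: [0.4582, 0.0566, 0.0091]
orientation: [0.998, -0.068, -0.006, 0.0]
ft_force: [-1.3, 0.0, -0.5]
width: 0.0857
grip_force: 0.0
```

Emit:
{"fn": "drive_tool", "kwargs": {
  "motion": [
    [0,0,0,0,0],
    [0,0,0,0,255],
    [0,0,0,0,255],
    [0,0,0,0,255],
    [0,0,0,0,255]
  ],
  "grip_force": 35
}}

```text
t: 19.65
tool_pos: [0.4646, 0.0578, 0.0167]
orientation: [0.998, -0.067, 0.002, -0.0]
ft_force: [-0.9, -0.9, 6.4]
width: 0.0511
grip_force: 36.7
```

Emit:
{"fn": "drive_tool", "kwargs": {
  "motion": [
    [0,0,0,0,255],
    [0,0,-40,0,255],
    [0,0,-85,0,255],
    [0,0,-130,0,255],
    [0,0,-130,0,255]
  ]
}}

```text
t: 20.15
tool_pos: [0.4672, 0.058, 0.1525]
orientation: [0.998, -0.066, 0.007, -0.001]
ft_force: [0.4, -0.8, -1.1]
width: 0.0511
grip_force: 37.8
```

Emit:
{"fn": "drive_tool", "kwargs": {
  "motion": [
    [20,40,0,0,255],
    [41,79,0,0,255],
    [61,119,0,0,255],
    [82,158,0,0,255],
    [102,198,0,0,255]
  ]
}}

```text
t: 20.65
tool_pos: [0.5371, -0.1534, 0.1434]
orientation: [0.998, -0.067, -0.0, -0.0]
ft_force: [0.8, -0.0, -2.0]
width: 0.0507
grip_force: 37.8
```

Emit:
{"fn": "drive_tool", "kwargs": {
  "motion": [
    [13,26,0,0,255],
    [13,26,0,0,255],
    [13,26,0,0,255]
  ]
}}

```text
t: 20.95
tool_pos: [0.546, -0.1794, 0.1431]
orientation: [0.998, -0.067, -0.001, -0.001]
ft_force: [-0.9, 0.5, -1.6]
width: 0.051
grip_force: 37.8
```

Run:
```python
from h import *
s=status.state();print(s['t'],s['tool_pos'],tyaw()+np.pi/2,s['width'],rel([.5525,-.1585,.0235]))
```

```text
20.95 [ 0.54601649 -0.17943213  0.14313953] -0.13433055171424058 0.05099402778541631 [  3.9 -21.5 119.7]
```

Emit:
{"fn": "drive_tool", "kwargs": {
  "motion": [
    [1,-21,20,0,255],
    [1,-21,60,0,255],
    [1,-21,100,0,255],
    [1,-21,119,0,255],
    [1,-21,119,0,255]
  ]
}}

```text
t: 21.45
tool_pos: [0.5484, -0.1563, 0.0226]
orientation: [0.998, -0.066, -0.002, -0.001]
ft_force: [0.5, -0.3, -1.6]
width: 0.0508
grip_force: 41.1
```

Emit:
{"fn": "drive_tool", "kwargs": {
  "motion": [
    [0,0,0,0,255],
    [0,0,0,0,55],
    [0,0,0,0,55],
    [0,0,0,0,55],
    [0,0,0,0,55]
  ]
}}

```text
t: 21.95
tool_pos: [0.5509, -0.159, 0.026]
orientation: [0.998, -0.067, 0.001, 0.0]
ft_force: [0.1, 0.0, 1.0]
width: 0.0672
grip_force: 0.0
```

Emit:
{"fn": "drive_tool", "kwargs": {
  "motion": [
    [0,0,-25,0,55],
    [0,0,-65,0,55],
    [0,0,-110,0,55],
    [0,0,-155,0,0],
    [0,0,-155,0,0]
  ]
}}

```text
t: 22.45
tool_pos: [0.5548, -0.1605, 0.1895]
orientation: [0.998, -0.067, 0.007, 0.002]
ft_force: [0.7, -0.4, 1.8]
width: 0.0854
grip_force: 0.0
```

Run:
```python
from h import *
s=status.state();print(s['t'],s['tool_pos'],s['width'],rel([.592,.162,.18]))
caps(('green','red'),.06)
```

```text
22.45 [ 0.55482397 -0.16051947  0.18948046] 0.08537848962450943 [  -6.1 -324.6    8.2]
green (248, 98, 64, 65) [ 609. -165.   24.] go to z=.014: [ 54.3  -2.8 172.2]
red (249, 181, 64, 62) [ 547. -157.   25.] go to z=.014: [ -8.1  -2.2 171.6]
```

Emit:
{"fn": "drive_tool", "kwargs": {
  "motion": [
    [0,-46,0,0,0],
    [0,-93,0,0,0],
    [-1,-139,0,0,0],
    [-1,-186,0,0,0],
    [-2,-232,0,0,0]
  ]
}}

```text
t: 23.0
tool_pos: [0.5785, 0.0731, 0.1786]
orientation: [0.998, -0.067, -0.001, 0.0]
ft_force: [0.2, -0.8, 0.2]
width: 0.0854
grip_force: 0.0
```

Emit:
{"fn": "drive_tool", "kwargs": {
  "motion": [
    [0,-46,0,0,0],
    [0,-92,0,0,0],
    [0,-92,0,0,0],
    [0,-92,0,0,0]
  ]
}}

```text
t: 23.4
tool_pos: [0.5907, 0.1634, 0.1785]
orientation: [0.998, -0.065, -0.001, 0.001]
ft_force: [0.4, -1.5, 0.4]
width: 0.0855
grip_force: 0.0
```

Run:
```python
from h import *
s=status.state();print(s['t'],s['tool_pos'],s['width'])
im,p=grab('wrist');cv2.imwrite('pics/w9.png',im);np.save('w9.npy',p['extrinsics'])
```

```text
23.4 [0.59066617 0.16337894 0.17853389] 0.0855479465212978
```

View pics/w9.png

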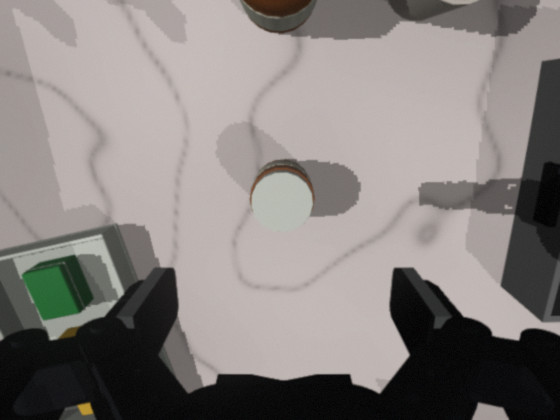

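White jar upright at (282,201), bottle well beyond at (280,5). Picking it.

Emit:
{"fn": "drive_tool", "kwargs": {
  "motion": [
    [-3,2,45,0,0],
    [-3,2,90,0,0],
    [-3,2,135,0,0],
    [-3,2,166,0,0],
    [-3,2,166,0,0]
  ]
}}

```text
t: 23.95
tool_pos: [0.5832, 0.1584, 0.008]
orientation: [0.998, -0.068, -0.006, 0.002]
ft_force: [-0.4, 0.4, -0.1]
width: 0.0851
grip_force: 0.0
```

Emit:
{"fn": "drive_tool", "kwargs": {
  "motion": [
    [0,0,0,0,0],
    [0,0,0,0,255],
    [0,0,0,0,255],
    [0,0,0,0,255],
    [0,0,0,0,255]
  ],
  "grip_force": 35
}}

```text
t: 24.45
tool_pos: [0.5905, 0.1614, 0.0173]
orientation: [0.998, -0.067, 0.002, -0.001]
ft_force: [0.2, -1.4, 6.7]
width: 0.0505
grip_force: 37.1
```

Emit:
{"fn": "drive_tool", "kwargs": {
  "motion": [
    [0,0,0,0,255],
    [0,0,-40,0,255],
    [0,0,-85,0,255],
    [0,0,-130,0,255],
    [0,0,-130,0,255]
  ]
}}

```text
t: 24.95
tool_pos: [0.5931, 0.162, 0.1537]
orientation: [0.998, -0.066, 0.007, -0.002]
ft_force: [0.2, 0.3, -0.4]
width: 0.0507
grip_force: 37.5
```

Emit:
{"fn": "drive_tool", "kwargs": {
  "motion": [
    [-9,46,0,0,255],
    [-17,92,0,0,255],
    [-26,138,0,0,255],
    [-34,184,0,0,255],
    [-43,230,0,0,255]
  ]
}}

```text
t: 25.45
tool_pos: [0.5139, -0.0625, 0.1438]
orientation: [0.998, -0.066, -0.0, 0.0]
ft_force: [0.3, -0.3, -2.4]
width: 0.0508
grip_force: 37.6
```

Emit:
{"fn": "drive_tool", "kwargs": {
  "motion": [
    [-9,46,0,0,255],
    [-17,92,0,0,255],
    [-17,92,0,0,255],
    [-17,92,0,0,255]
  ]
}}

```text
t: 25.85
tool_pos: [0.4855, -0.1508, 0.1439]
orientation: [0.998, -0.068, -0.0, -0.0]
ft_force: [0.5, 0.3, -2.5]
width: 0.0507
grip_force: 37.7
```

Run:
```python
from h import *
s=status.state();print(s['t'],s['tool_pos'],tyaw()+np.pi/2,s['width'],rel([.4865,-.149,.0235]))
```

```text
25.85 [ 0.48545966 -0.15076256  0.14388235] -0.1357551031977544 0.05068160751230882 [  0.9  -1.8 120.4]
```

Emit:
{"fn": "drive_tool", "kwargs": {
  "motion": [
    [1,-2,40,0,255],
    [1,-2,80,0,255],
    [1,-2,105,0,255],
    [1,-2,120,0,255],
    [1,-2,120,0,255]
  ]
}}

```text
t: 26.35
tool_pos: [0.4873, -0.1468, 0.0232]
orientation: [0.998, -0.066, -0.001, -0.0]
ft_force: [-0.7, -0.8, -1.3]
width: 0.0509
grip_force: 40.5
```

Emit:
{"fn": "drive_tool", "kwargs": {
  "motion": [
    [0,0,0,0,255],
    [0,0,0,0,55],
    [0,0,0,0,55],
    [0,0,0,0,55],
    [0,0,0,0,55]
  ]
}}

```text
t: 26.85
tool_pos: [0.4877, -0.1485, 0.0248]
orientation: [0.998, -0.067, 0.0, 0.0]
ft_force: [-0.9, -0.7, 0.9]
width: 0.0672
grip_force: 0.0
```

Emit:
{"fn": "drive_tool", "kwargs": {
  "motion": [
    [0,0,-25,0,55],
    [0,0,-65,0,55],
    [0,0,-110,0,55],
    [0,0,-110,0,255],
    [0,0,-110,0,255]
  ]
}}

```text
t: 27.35
tool_pos: [0.4883, -0.1488, 0.1361]
orientation: [0.998, -0.067, 0.002, 0.001]
ft_force: [0.0, -0.1, -0.0]
width: 0.0388
grip_force: 0.0
```

Emit:
{"fn": "drive_tool", "kwargs": {
  "motion": [
    [0,0,0,0,255],
    [0,0,0,0,255],
    [0,0,0,0,255],
    [0,0,0,0,255]
  ]
}}

```text
t: 27.75
tool_pos: [0.4868, -0.1481, 0.1332]
orientation: [0.998, -0.067, -0.001, -0.0]
ft_force: [0.5, 1.2, -0.6]
width: 0.0003
grip_force: 0.0
```

Run:
```python
from h import *
s=status.state();print(s['t'],s['tool_pos'],s['width'])
im,p=grab('wrist');caps(('green','red'),.06);cv2.imwrite('pics/w10.png',im)
p2={k:np.array(v) for k,v in cams.camera_params('wrist').items()}
h=cv2.cvtColor(im,cv2.COLOR_BGR2HSV);m=cv2.inRange(h,(0,0,150),(180,60,255))
for b in blobs(m,800)[:4]:
    P=np.array([onz(p2,q[0].astype(float),.06)[:2]*1000 for q in b],np.float32);print('white',cv2.boundingRect(b),cv2.minEnclosingCircle(P))
```

```text
27.75 [ 0.48679201 -0.14807797  0.13319796] 0.0003059770161088874
green (241, 0, 89, 53) [ 608. -165.   24.] go to z=.014: [122.3   0.6 119.6]
red (243, 83, 85, 83) [ 546. -157.   25.] go to z=.014: [ 59.6   0.9 119.7]
white (0, 0, 246, 398) ((500.63623046875, 13.480783462524414), 146.54281616210938)
white (322, 252, 238, 142) ((381.23065185546875, -253.22421264648438), 103.97842407226562)
white (245, 187, 76, 68) ((486.94232177734375, -147.6864776611328), 24.222328186035156)
```

View pics/w10.png

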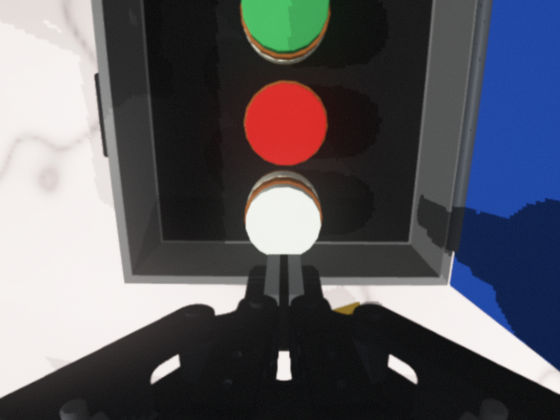

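All three jars stand in a row in the case: white (283,220), red (286,123), green (285,15). Fingers are shut over the white cap, so I'll press it.

Emit:
{"fn": "drive_tool", "kwargs": {
  "motion": [
    [0,0,45,0,255],
    [0,0,65,0,255],
    [0,0,75,0,255],
    [0,0,82,0,255],
    [0,0,84,0,255]
  ]
}}

```text
t: 28.35
tool_pos: [0.4877, -0.1484, 0.0545]
orientation: [0.998, -0.066, -0.002, -0.0]
ft_force: [-16.5, 6.4, 34.1]
width: 0.0002
grip_force: 16.4
```

Emit:
{"fn": "drive_tool", "kwargs": {
  "motion": [
    [0,0,0,0,255],
    [0,0,0,0,255]
  ]
}}

```text
t: 28.55
tool_pos: [0.4884, -0.1487, 0.0551]
orientation: [0.998, -0.066, -0.0, 0.0]
ft_force: [-12.0, 5.0, 22.7]
width: 0.0
grip_force: 11.1
```

White cap is home: it stopped at z = 0.055 under 23 N. Now red, then green.

Emit:
{"fn": "drive_tool", "kwargs": {
  "motion": [
    [0,0,-30,0,255],
    [0,0,-40,0,255],
    [30,0,-40,0,255],
    [60,1,-40,0,255],
    [60,1,-40,0,255]
  ]
}}

```text
t: 29.05
tool_pos: [0.5501, -0.1582, 0.0916]
orientation: [0.998, -0.066, 0.002, 0.001]
ft_force: [0.4, -0.2, -0.6]
width: -0.0001
grip_force: 0.0
```

Emit:
{"fn": "drive_tool", "kwargs": {
  "motion": [
    [0,0,25,0,255],
    [0,0,34,0,255],
    [0,0,38,0,255],
    [0,0,38,0,255],
    [0,0,38,0,255]
  ]
}}

```text
t: 29.55
tool_pos: [0.5464, -0.1572, 0.054]
orientation: [0.998, -0.067, -0.0, -0.0]
ft_force: [-3.8, 1.7, 9.9]
width: 0.0001
grip_force: 4.4
```

Emit:
{"fn": "drive_tool", "kwargs": {
  "motion": [
    [0,0,-30,0,255],
    [0,0,-38,0,255],
    [31,0,-38,0,255],
    [62,0,-38,0,255],
    [62,0,-38,0,255]
  ]
}}

```text
t: 30.05
tool_pos: [0.6107, -0.1661, 0.0907]
orientation: [0.998, -0.066, 0.001, 0.0]
ft_force: [-0.5, 0.4, -0.0]
width: 0.0002
grip_force: 0.0
```

Emit:
{"fn": "drive_tool", "kwargs": {
  "motion": [
    [0,0,25,0,255],
    [0,0,34,0,255],
    [0,0,38,0,255],
    [0,0,38,0,255],
    [0,0,38,0,255]
  ]
}}

```text
t: 30.55
tool_pos: [0.608, -0.1655, 0.054]
orientation: [0.998, -0.067, 0.0, 0.0]
ft_force: [-2.5, 1.4, 7.6]
width: 0.0
grip_force: 3.7
```

Emit:
{"fn": "drive_tool", "kwargs": {
  "motion": [
    [0,0,-40,0,255],
    [0,0,-90,0,255],
    [0,0,-140,0,255],
    [0,0,-190,0,255],
    [0,0,-190,0,255]
  ]
}}

```text
t: 31.05
tool_pos: [0.6112, -0.1667, 0.2526]
orientation: [0.998, -0.067, 0.007, 0.002]
ft_force: [0.7, 0.1, 0.6]
width: 0.0
grip_force: 0.0
```

Run:
```python
from h import *
s=status.state();print(s['t'],s['tool_pos'],tyaw()+np.pi/2)
im,p=grab('wrist');cv2.imwrite('pics/w11.png',im)
im2,p2=grab('side');cv2.imwrite('pics/s11.png',im2);print(np.round(im2.shape))
ms=mask(im2,'blue');print('side',[cv2.approxPolyDP(c,4,True)[:,0].tolist() for c in blobs(ms,1500)])
im3,p3=grab('top');print('top',[cv2.approxPolyDP(c,4,True)[:,0].tolist() for c in blobs(mask(im3,'blue'),1500)])
v=np.hstack([cv2.resize(im2[60:220,200:350],(400,427)),cv2.resize(im,(400,300)) if 0 else cv2.copyMakeBorder(cv2.resize(im,(400,300)),0,127,0,0,cv2.BORDER_CONSTANT)])
cv2.imwrite('pics/v11.png',v)
```

```text
31.05 [ 0.61118605 -0.16673621  0.25262568] -0.13330193685850444
[420 560   3]
side [[[264, 84], [256, 147], [318, 157], [324, 92], [304, 90], [301, 83], [293, 88]], [[82, 339], [74, 339], [71, 350], [63, 340], [55, 351], [49, 342], [39, 351], [26, 347], [27, 355], [35, 352], [41, 360], [18, 368], [22, 374], [30, 370], [36, 379], [12, 389], [24, 389], [32, 400], [19, 400], [17, 406], [9, 403], [8, 413], [18, 409], [30, 419], [26, 413], [36, 407], [48, 419], [43, 411], [52, 405], [59, 419], [74, 419], [87, 355]]]
top [[[85, 74], [78, 73], [88, 96], [85, 101], [76, 94], [75, 76], [64, 79], [71, 107], [61, 100], [59, 81], [50, 85], [56, 113], [46, 106], [46, 90], [36, 91], [43, 119], [32, 113], [32, 97], [22, 97], [28, 125], [17, 119], [17, 103], [8, 103], [14, 117], [10, 122], [17, 128], [8, 129], [10, 137], [20, 142], [99, 108]]]
```

View pics/v11.png

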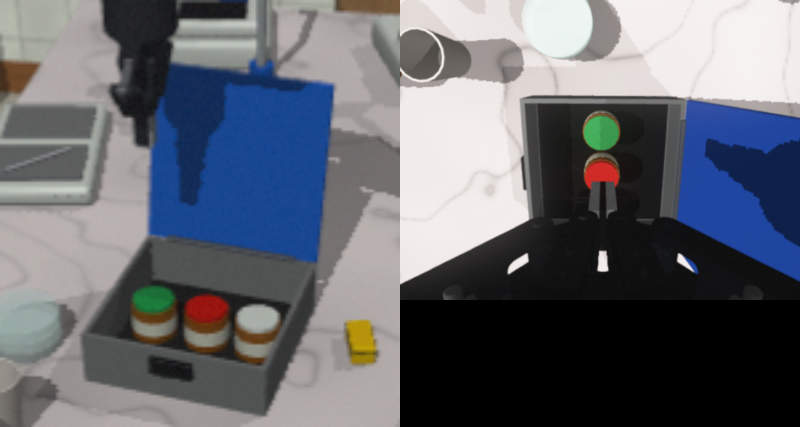

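All jars are upright in the case with the caps down. Red and green saw only 8–10 N, so I'll press those two again, harder, to be certain.

Emit:
{"fn": "drive_tool", "kwargs": {
  "motion": [
    [0,0,45,0,255],
    [0,0,90,0,255],
    [0,0,135,0,255],
    [0,0,170,0,255],
    [0,0,182,0,255]
  ]
}}

```text
t: 31.7
tool_pos: [0.6023, -0.1635, 0.0536]
orientation: [0.998, -0.067, -0.007, -0.002]
ft_force: [-22.0, 7.3, 47.2]
width: 0.0
grip_force: 23.3
```

Emit:
{"fn": "drive_tool", "kwargs": {
  "motion": [
    [0,0,7,0,255],
    [0,0,12,0,255],
    [0,0,12,0,255],
    [0,0,12,0,255]
  ]
}}

```text
t: 32.1
tool_pos: [0.608, -0.1654, 0.0539]
orientation: [0.998, -0.066, -0.001, -0.0]
ft_force: [-14.3, 5.1, 27.4]
width: 0.0003
grip_force: 14.1
```

Emit:
{"fn": "drive_tool", "kwargs": {
  "motion": [
    [0,0,-30,0,255],
    [0,0,-40,0,255],
    [-31,0,-40,0,255],
    [-62,0,-40,0,255],
    [-62,0,-40,0,255]
  ]
}}

```text
t: 32.6
tool_pos: [0.5427, -0.1562, 0.0862]
orientation: [0.998, -0.067, -0.002, -0.001]
ft_force: [0.3, 1.2, -1.0]
width: -0.0001
grip_force: 0.0
```

Emit:
{"fn": "drive_tool", "kwargs": {
  "motion": [
    [0,0,25,0,255],
    [0,0,34,0,255],
    [0,0,40,0,255],
    [0,0,40,0,255],
    [0,0,40,0,255]
  ]
}}

```text
t: 33.1
tool_pos: [0.5477, -0.1576, 0.0543]
orientation: [0.998, -0.066, -0.001, -0.0]
ft_force: [-15.9, 5.6, 34.1]
width: -0.0003
grip_force: 16.9
```

Emit:
{"fn": "drive_tool", "kwargs": {
  "motion": [
    [0,0,-40,0,255],
    [0,0,-90,0,255],
    [0,0,-140,0,255],
    [0,0,-190,0,255],
    [0,0,-190,0,255]
  ]
}}

```text
t: 33.6
tool_pos: [0.5512, -0.1589, 0.2482]
orientation: [0.998, -0.066, 0.008, 0.002]
ft_force: [0.6, -0.7, 0.4]
width: -0.0002
grip_force: 0.0
```

Green reached 0.0539 at 27 N and red 0.0543 at 34 N, so both are home. Next the lid.

Run:
```python
from h import *
s=status.state();print(s['t'],s['tool_pos'],np.round(s['joint_positions'],2),tyaw()+np.pi/2)
p={k:np.array(v) for k,v in cams.camera_params('side').items()}
# lid: case frame plane fit: intersect rays with case x = +-.106 -> free-edge height from side view
C=np.array([.551,-.159]);a=-.134;X=np.array([np.cos(a),np.sin(a)]);Y=np.array([-np.sin(a),np.cos(a)])
for u,x in(((264,84),.106),((324,92),-.106),((256,147),.106),((318,157),-.106)):
    o,d=ray(p,u);t=(x-(o[:2]-C)@X)/(d[:2]@X);q=o+t*d;print(u,'case y,z',((q[:2]-C)@Y).round(3),q[2].round(3))
```

```text
33.6 [ 0.55118094 -0.15887994  0.24821801] [-0.37 -0.06  1.81  0.    1.38  1.33] -0.13308643759030758
(264, 84) case y,z -0.216 0.235
(324, 92) case y,z -0.142 0.27
(256, 147) case y,z -0.12 0.056
(318, 157) case y,z -0.107 0.066
```

Emit:
{"fn": "drive_tool", "kwargs": {
  "motion": [
    [0,0,-45,-0.14,255],
    [0,0,-90,-0.28,255],
    [0,0,-130,-0.42,255],
    [0,0,-130,-0.56,255],
    [0,0,-130,-0.7,255]
  ]
}}

```text
t: 34.1
tool_pos: [0.5478, -0.1576, 0.37]
orientation: [0.959, 0.282, 0.001, 0.001]
ft_force: [-0.2, -0.2, -1.3]
width: 0.0
grip_force: 0.0
```

Emit:
{"fn": "drive_tool", "kwargs": {
  "motion": [
    [0,0,0,-0.14,255],
    [0,0,0,-0.28,255],
    [0,0,0,-0.42,255],
    [0,0,0,-0.56,255],
    [0,0,0,-0.7,255]
  ]
}}

```text
t: 34.6
tool_pos: [0.5471, -0.1574, 0.3672]
orientation: [0.804, 0.594, -0.0, -0.001]
ft_force: [0.3, -0.7, -0.4]
width: 0.0
grip_force: 0.0
```

Emit:
{"fn": "drive_tool", "kwargs": {
  "motion": [
    [0,0,0,-0.14,255],
    [0,0,0,-0.171,255],
    [0,0,0,-0.171,255],
    [0,0,0,-0.171,255]
  ]
}}

```text
t: 35.0
tool_pos: [0.5469, -0.1573, 0.3676]
orientation: [0.753, 0.658, -0.0, -0.001]
ft_force: [0.3, -0.8, 0.0]
width: 0.0002
grip_force: 0.0
```

```bash
cat >> h.py <<'E'
C=np.array([.551,-.159]);_a=-.134;X=np.array([np.cos(_a),np.sin(_a)]);Y=np.array([-np.sin(_a),np.cos(_a)])
def case(x,y,z): return [*(C+x*X+y*Y),z]
def tocase():
    t=status.state()['tool_pos'];d=t[:2]-C;return np.round([d@X,d@Y,t[2]],4)
E
python3 - <<'E'
from h import *
print(tocase(),tyaw()+np.pi/2,rel(case(-.05,-.25,.367)),np.round(status.state()['joint_positions'],2))
E
```

```text
[-0.0043  0.0011  0.3676] 1.437114331666088 [-251.1  -45.8    0.6] [-0.37 -0.1   1.65  0.    1.59 -0.24]
```

Emit:
{"fn": "drive_tool", "kwargs": {
  "motion": [
    [-45,-8,0,0,255],
    [-90,-16,0,0,255],
    [-135,-25,0,0,255],
    [-180,-33,0,0,255],
    [-225,-41,0,0,255]
  ]
}}

```text
t: 35.5
tool_pos: [0.4755, -0.3765, 0.3682]
orientation: [0.753, 0.658, 0.0, 0.0]
ft_force: [0.7, -0.2, 0.1]
width: 0.0001
grip_force: 0.0
```

Emit:
{"fn": "drive_tool", "kwargs": {
  "motion": [
    [-26,-5,0,0,255],
    [-26,-5,0,0,255],
    [-26,-5,0,0,255]
  ]
}}

```text
t: 35.8
tool_pos: [0.4677, -0.4002, 0.3678]
orientation: [0.753, 0.658, 0.0, -0.001]
ft_force: [-0.2, 0.6, -0.1]
width: -0.0001
grip_force: 0.0
```

Run:
```python
from h import *
print(tocase(),tyaw()+np.pi/2)
im,p=grab('wrist');cv2.imwrite('pics/w12.png',im)
o=p['extrinsics'];print(o[:3,3])
for b in blobs(mask(im,'blue'),800)[:3]:
    a=cv2.approxPolyDP(b,6,True)[:,0];print(a.tolist())
    for u in a:
        q=onz(p,u.astype(float),.265)[:2]-C;print(u,'at z.265 case',(q@X).round(3),(q@Y).round(3))
```

```text
[-0.0503 -0.2502  0.3678] 1.436270759576315
[ 0.47771392 -0.33065377  0.50986809]
[[191, 47], [192, 56], [525, 55], [396, 39], [234, 38]]
[191  47] at z.265 case -0.108 -0.144
[192  56] at z.265 case -0.108 -0.15
[525  55] at z.265 case 0.106 -0.147
[396  39] at z.265 case 0.021 -0.14
[234  38] at z.265 case -0.081 -0.139
```

View pics/w12.png

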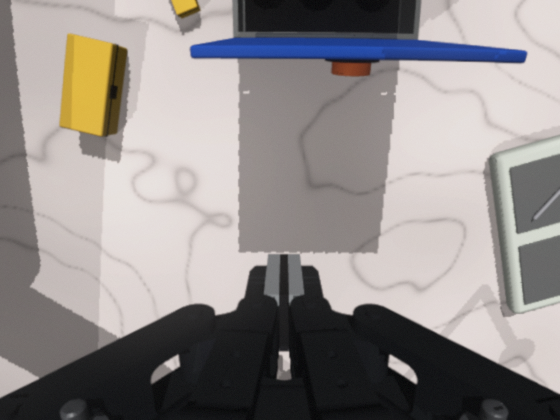

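Wrist view: lid edge along v≈50 from u=191 to 525, at about case y = -0.15, with the orange catch at (351,68). I'm behind the lid and off the catch line. I'll lower and push it over.

Emit:
{"fn": "drive_tool", "kwargs": {
  "motion": [
    [0,0,45,0,255],
    [0,0,90,0,255],
    [0,0,133,0,255],
    [0,0,133,0,255]
  ]
}}

```text
t: 36.25
tool_pos: [0.4656, -0.3955, 0.2273]
orientation: [0.752, 0.659, -0.0, -0.007]
ft_force: [-0.5, 0.5, -0.9]
width: -0.0001
grip_force: 0.0
```

Emit:
{"fn": "drive_tool", "kwargs": {
  "motion": [
    [40,0,0,0,255],
    [75,0,0,0,255],
    [100,0,0,0,255],
    [120,0,0,0,255],
    [145,0,0,0,255]
  ]
}}

```text
t: 36.75
tool_pos: [0.4888, -0.2564, 0.2399]
orientation: [0.752, 0.659, 0.0, 0.004]
ft_force: [1.0, -4.7, -1.6]
width: -0.0001
grip_force: 1.5
```

Emit:
{"fn": "drive_tool", "kwargs": {
  "motion": [
    [15,0,0,0,255],
    [30,0,0,0,255],
    [55,0,5,0,255],
    [81,0,11,0,255],
    [97,0,22,0,255]
  ]
}}

```text
t: 37.25
tool_pos: [0.5009, -0.1588, 0.215]
orientation: [0.752, 0.659, 0.001, 0.001]
ft_force: [-0.1, -1.7, 2.2]
width: 0.0002
grip_force: 1.0
```

Run:
```python
from h import *
print(tocase(),tyaw()+np.pi/2);im,p=grab('side');cv2.imwrite('pics/s13.png',im)
print([cv2.boundingRect(c) for c in blobs(mask(im,'blue'),800)])
cv2.imwrite('pics/s13c.png',cv2.resize(im[40:240,180:400],None,fx=3,fy=3))
```

```text
[-0.0497 -0.0065  0.215 ] 1.4386799854112822
[(6, 339, 82, 81), (238, 120, 80, 38)]
```

View pics/s13c.png

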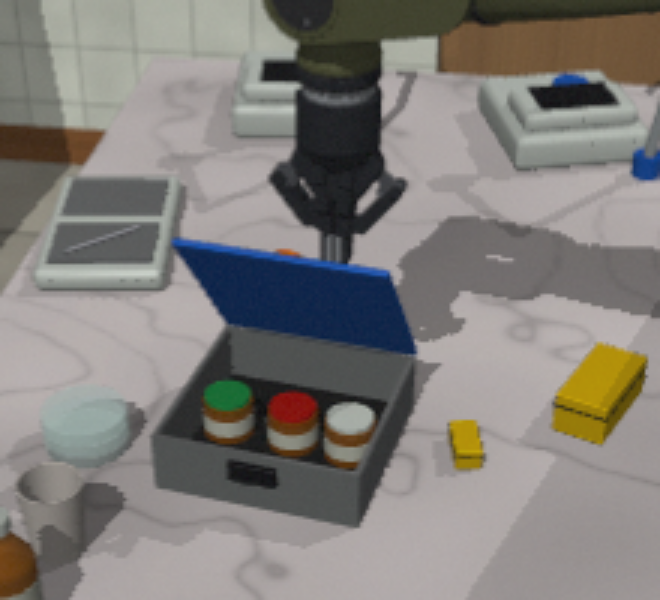

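The lid is about halfway over, with the fingers behind it and clear of the catch. Continuing down.

Emit:
{"fn": "drive_tool", "kwargs": {
  "motion": [
    [14,0,11,0,255],
    [27,0,24,0,255],
    [39,0,38,0,255],
    [49,0,53,0,255],
    [58,0,70,0,255]
  ]
}}

```text
t: 37.8
tool_pos: [0.5077, -0.1017, 0.1419]
orientation: [0.753, 0.659, 0.0, -0.0]
ft_force: [0.4, 0.0, 1.3]
width: -0.0003
grip_force: 0.6
```

Emit:
{"fn": "drive_tool", "kwargs": {
  "motion": [
    [7,0,17,0,255],
    [13,0,34,0,255],
    [16,0,50,0,255],
    [18,0,63,0,255],
    [18,0,69,0,255]
  ]
}}

```text
t: 38.3
tool_pos: [0.5086, -0.0839, 0.0719]
orientation: [0.752, 0.659, -0.001, -0.002]
ft_force: [-1.2, 0.8, 14.0]
width: 0.0001
grip_force: 8.6
```

Emit:
{"fn": "drive_tool", "kwargs": {
  "motion": [
    [0,0,2,0,255],
    [0,0,5,0,255],
    [0,0,5,0,255]
  ]
}}

```text
t: 38.6
tool_pos: [0.5095, -0.0843, 0.0719]
orientation: [0.753, 0.658, -0.001, -0.002]
ft_force: [-10.7, 4.0, 18.2]
width: -0.0001
grip_force: 9.4
```

Emit:
{"fn": "drive_tool", "kwargs": {
  "motion": [
    [0,0,-30,0,255],
    [0,0,-70,0,255],
    [0,0,-70,0,255]
  ]
}}

```text
t: 38.9
tool_pos: [0.5138, -0.0859, 0.1456]
orientation: [0.753, 0.658, 0.003, 0.005]
ft_force: [0.7, 0.1, -0.0]
width: -0.0001
grip_force: 0.0
```

Run:
```python
from h import *
print(tocase(),tyaw()+np.pi/2,status.state()['t']);im,p=grab('wrist');cv2.imwrite('pics/w14.png',im)
for b in blobs(mask(im,'orange'),200)[:3]:
    (u,v),r=cv2.minEnclosingCircle(b);q=onz(p,(u,v),.084);d=q[:2]-C
    print(cv2.boundingRect(b),q,'case',d@X,d@Y,rel([q[0],q[1],.1]))
im,p=grab('side');print([cv2.approxPolyDP(c,4,True)[:,0].tolist() for c in blobs(mask(im,'blue'),800)[1:]])
```

```text
[-0.0467  0.0675  0.1456] 1.4375395490352647 38.9
(343, 200, 39, 37) [ 0.56291808 -0.08696987  0.084     ] case 0.0021880641605689227 0.07297665609305858 [ 5.3 50.1 43.3]
[[[231, 182], [299, 197], [317, 157], [289, 154], [288, 163], [281, 166], [277, 152], [255, 147]]]
```

Lid is shut: contact at z = 0.072 under 18 N. Catch is at case (0.002, 0.074), so I'll move over it and press.

Emit:
{"fn": "drive_tool", "kwargs": {
  "motion": [
    [5,26,0,0,255],
    [6,52,0,0,255],
    [6,52,0,0,255],
    [6,52,35,0,255],
    [6,52,50,0,255]
  ]
}}

```text
t: 39.5
tool_pos: [0.5594, -0.0851, 0.0851]
orientation: [0.753, 0.659, -0.002, -0.003]
ft_force: [-0.5, 0.9, 0.2]
width: 0.0002
grip_force: 0.0
```

Emit:
{"fn": "drive_tool", "kwargs": {
  "motion": [
    [0,0,7,0,255],
    [0,0,12,0,255],
    [0,0,17,0,255],
    [0,0,17,0,255],
    [0,0,17,0,255]
  ]
}}

```text
t: 40.0
tool_pos: [0.5608, -0.0854, 0.0776]
orientation: [0.752, 0.659, -0.002, -0.002]
ft_force: [-19.5, 5.2, 31.9]
width: 0.0001
grip_force: 15.7
```

Run:
```python
from h import *
print(tocase(),status.state()['t'])
```

```text
[-0.0002  0.0743  0.0776] 40.0
```

Catch is home: z = 0.0776 under 32 N. Retreating for a final check.

Emit:
{"fn": "drive_tool", "kwargs": {
  "motion": [
    [0,0,-40,0,255],
    [0,0,-90,0,255],
    [0,0,-140,0,255],
    [0,0,-170,0,255],
    [0,0,-170,0,255]
  ]
}}

```text
t: 40.5
tool_pos: [0.5647, -0.0864, 0.2494]
orientation: [0.753, 0.659, 0.003, 0.005]
ft_force: [-0.7, -1.2, 0.8]
width: -0.0002
grip_force: 0.0
```

Emit:
{"fn": "drive_tool", "kwargs": {
  "motion": [
    [-40,0,0,0,255],
    [-80,0,0,0,255],
    [-80,0,0,0,255],
    [-80,0,0,0,255]
  ]
}}

```text
t: 40.9
tool_pos: [0.5507, -0.1653, 0.2408]
orientation: [0.753, 0.658, -0.0, -0.001]
ft_force: [-0.4, 0.3, -0.2]
width: 0.0003
grip_force: 0.0
```

Run:
```python
from h import *
a,_=grab('side');im,p=grab('top')
for c,z in(('yellow',.038),('green',.032)):
    for b in blobs(mask(im,c),60):
        r=rect(p,b,z);print(c,cv2.boundingRect(b),np.round(r[0]),np.round(r[1]),round(r[2],1))
v=np.hstack([cv2.resize(a[40:380,160:360],(400,600*340//300)[:2])[:600],cv2.resize(im,(400,300)) if 0 else cv2.copyMakeBorder(cv2.resize(im,(400,300)),0,300,0,0,cv2.BORDER_CONSTANT)])
cv2.imwrite('pics/f.png',v)
```

```text
yellow (134, 243, 22, 37) [432. 380.] [83. 41.] 5.5
green (132, 213, 19, 23) [523. 386.] [51. 41.] 5.5
```

View pics/f.png

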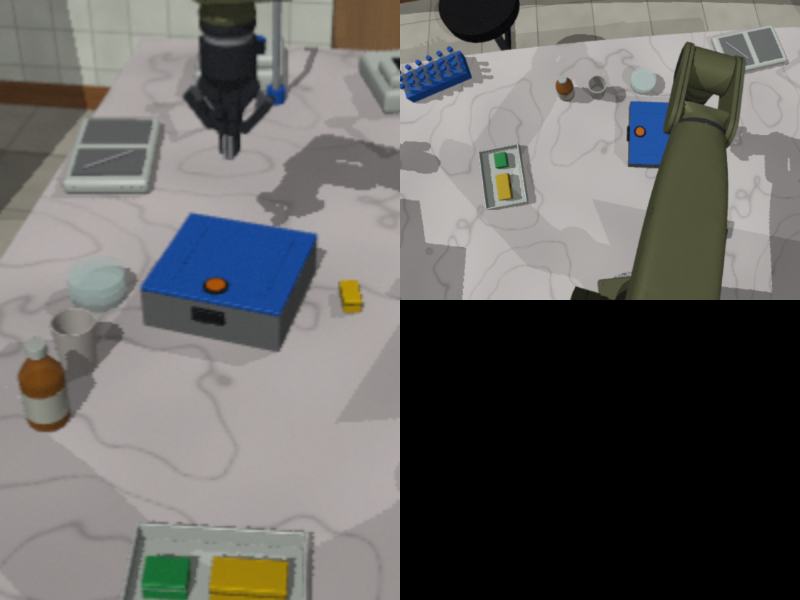

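The final view shows the lid flat, the catch pressed in, both boxes flat in the tray, and the bottle, beaker and dishes where they were.

```bash
python3 -c "
from workcell import ticket;print(ticket.finish_job())"
```

```text
the job is handed in; nothing more can be done
None
```

The job is handed in at about 41 s: both boxes lie flat in the tray, all three jars (green, red, white) stand capped in the case, the lid is shut and the catch pressed home, and nothing else was moved.

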